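# Lift the retaining ring of the filter pot with a pick

## Task

Take the ring pick that lies on the bench, put its spike into the notch in the rim of the filter pot, under the free end of the split retaining ring, and gently lift the ring out of its groove until that end stands at least 50 mm above the rim. The ring stays up by itself; then lay the pick back down on the bench. Touch the pot and ring only with the pick, not with the hand, and leave the other things where they are.

Things in the scene. Friction and masses are not known exactly. Their poses are not given: they have to be found in the camera images.
- filter_pot: Round dark painted dust-filter pot fixed to the bench, outer diameter 144 mm (foot flange 170), rim top 84 mm above the bench; flat cover inside, a 34 mm thick pipe stub at its +y side up to 86 mm from the axis. Origin: centre of its underside, z up. Its -x axis points, roughly towards the robot, to the notch in the rim; +x to the hinge of the split ring that lies flush inside the rim.
- notch (a point): Middle of the outer mouth of the rim's notch, 72 mm from the pot's axis, 70 mm above the bench. The notch is a channel open outside, running along the pot's +x towards its axis: 35 mm long, 33 mm wide at the mouth, 17 mm at the inner end, floor 62 mm above the bench; 16 mm of height is free under the ring, which covers it from 8 to 22 mm behind the mouth.
- ring_end (a point): Point under the steel split ring (outer diameter 128 mm, inner 100, 6 mm thick) at its free end, above the notch's middle; halfway across its 14 mm width; 78 mm above the bench when in the groove (top flush with the rim). The end reaches 8 mm farther towards the pot's -y, to a 22 mm gap; beyond the gap, the other end lies solidly on its seat.
- ring_hinge (a point): Middle of the ring's hinge pin at the back of the pot, 80 mm behind the pot's axis (pot's +x) and 81 mm above the bench; the pin lies along the pot's y. The free end lies 137 mm in front of it and swings up about it.
- ring (a joint): Angle of the ring about its hinge: 0 in its groove, growing as the free end lifts, up to 1.4 rad. 0.37 rad puts the free end 50 mm up. It has friction and stays where it is left; lifting it at the free end takes 1 to 1.5 N.
- pick: Hand pick lying flat on the bench: flat-sided dark wooden handle 90 mm long, 19 mm wide and 24 mm high, a short brass ferrule and a straight steel spike 6 mm thick, 60 mm of it bare; 165 mm long in all, 70 g. Origin: under the point pick_handle, on the bench; its +x runs along the pick to the tip, z up.
- pick_tip (a point): End of the spike, on the pick's axis, 110 mm ahead of pick_handle (the pick's +x), 12 mm above the bench while the pick lies on it.
- pick_handle (a point): Point on the axis inside the wooden handle, 35 mm from its front end, a good place to grip it across its 19 mm width; 12 mm above the bench while the pick lies on it. The line from here to pick_tip is the pick's axis.
- sanding_block: Brown sanding block, 71x100x25 mm, lying on the bench; bystander. Origin: centre of its underside.
- tub: Cream plastic paste tub, 72 mm across and 42 mm high, standing on the bench; bystander. Origin: centre of its underside.
- offcut: Pale wooden offcut, 58x64x23 mm, lying on the bench; bystander. Origin: centre of its underside.
Mind the look-alikes: they are no part of the job. What is meant by the pick is not purple, and is the smaller of those in its own colour.

How it is judged:
On the way, in this order (a step that is already met when the one before it is completed fails the run):
1. the pick's spike is in the notch, under the free end of the ring, which is still in its groove (value of joint ring below 0.1 rad and x of pick_tip in the frame of filter_pot between -0.064 and -0.03 m and y of pick_tip in the frame of filter_pot between -0.016 and 0.016 m and height (world z) of pick_tip below 0.083 m), for 0.05 s.
2. the ring is lifted at least 0.34 rad (its free end about 45 mm) by the pick's spike, whose tip is near the free end (value of joint ring above 0.34 rad and distance between pick_tip and ring_end below 0.06 m), for 0.1 s.
At the end, for the whole second after the job is handed in: The ring stands at least 0.33 rad up (free end about 45 mm above the rim) and still; the pick lies flat on the bench at rest (spike tip and handle axis both less than 30 mm above the bench), released (value of joint ring above 0.33 rad and velocity of joint ring between -0.05 and 0.05 rad/s and height (world z) of pick_tip between 0 and 0.03 m and height (world z) of pick_handle between 0 and 0.03 m and linear speed of pick below 0.02 m/s); the robot touches nothing.
It fails at once if the fingers or the arm press on the pot or its ring with more than 3 N (contact force between any of the fingers, the arm and filter_pot above 3 N).
It fails at once if the pick is forced against the pot or ring with more than 40 N (contact force between pick and filter_pot above 40 N).
It fails at once if a bystander is moved more than 30 mm (distance of any of sanding_block, tub, offcut from where it was at the start of the episode above 0.03 m).
It also fails if it takes over 67 s, if anything falls off the work surface, if the arm or the gripper's body presses on something with over 40 N, if the wrist force passes 120 N, or if a joint passes its speed limit or range.

## Robot

A 6-joint arm with a two-finger parallel gripper is mounted at the origin on a cart in front of the work surface, level with it; the furniture and walls round the work are solid. World frame = base frame: x ahead of the robot, y to its left, z up, the work surface at z = 0. Lengths are in m, angles in rad, forces in N, time in s.
With the tool pointing down it reaches from about 0.3 to 0.95 m from the base axis. Payload 3.1 kg.
Tool frame: the origin (TCP) lies on the centre line of the jaws, within the pads' length; the fingertips stand 11 mm ahead of it and the grasp point (between the pads) lies 8 mm behind it; z points along the fingers, y is the line along which they close (so a half turn about z gives the same grasp; the last joint's range is limited). The gripper opens to 85 mm and grips with 20 to 120 N. Pads are 22 mm wide; open, the fingers measure 114 mm over their backs; the gripper's body (76 mm by 85 mm) begins 54 mm behind the grasp point. The pads swing forward as they close: fully open they stand 13 mm farther back than shut.
Start: joints at [-1.31, 0.308, 1.634, -0, 1.2, -0.07], TCP at [0.203, -0.591, 0.242] pointing down, gripper open.
Joint ranges: [-3.06, 3.06], [-0.79, 1.96], [0.05, 2.63], [-1.19, 4.34], [0.05, 2.64], [-2.94, 2.94]. Speed limits (rad/s): [2.79, 2.79, 3.14, 3.14, 3.14, 3.14].

## Interface

Orientations are given as a 3x3 rotation matrix whose columns are the frame's x, y, z axes.
In Python, from workcell import * gives the robot as it stands.
- The arm moves only by the tool play_rows, never from a script. Its argument "moves" is a list that holds one entry, the list of rows, each a list of 5 numbers: the closure, from -1 (fully open) to 1 (shut), so that 0 is half open, then the shift along the tool's x, y, z in m, then the turn about the tool's z in degrees. A call has 1 to 12 rows; each row shifts and turns the commanded pose from where the row before left it, along the tool's axes as they then stand; what a row does not reach is not made up. A row lasts 1/10 s, in which the tool goes at most 50 mm and 8.59 degrees, less where a joint would pass 70% of its speed; a pose out of reach is approached as far as the arm can. A call with a gripper value outside its range is refused whole. The fingers move at their own pace and stop on an object; "force" is the grip in N (left out, the last holds). Time passes only in rows, so rows that do not move let the fingers close. It gives the time, the measured TCP pose, the force, the opening and the grip force at its end, in the units of the state.
- sense(): the state, without advancing time (a new reading comes with each control period).
- camera(name): name is "scene" or "top" or "wrist"; returns a dict with "img" (420x560x3 uint8, red, green, blue), "z_map" (420x560 float32, m along the optical axis (not along the pixel's ray), 0 where there is no reading), "fov_y" (degrees; the focal length in pixels is half the picture's height over the tangent of half this angle, whatever the lens; pixels are square), "cx", "cy" (the principal point, pixels), "pose" (4x4, takes a point from camera to world coordinates); the wrist camera has in their place "hand_eye" (4x4, takes a point from camera to tool coordinates, whose origin is the TCP and whose axes are the flange's). Camera axes: x right, y up, looking along -z (the intrinsics and any distortion apply to the point x, -y, -z); pixel columns grow to the right and rows downward; lengths in m; the calibration is good to about 2 mm. A picture is of the moment at which its call begins: read the wrist's pose just before it.
- close_job(): hands the job in; it is judged then, once.
The state is a dict: "clock": time; "joints": joint angles; "joint_velocities": joint speeds; "effort": joint torques, N m; "eef_pos": TCP position; "tool_rot": TCP orientation; "ft_force": force on the tool from outside, world axes, zero at the start; "moment": the same for the moment, N m; "opening": finger opening in m; "finger_force": force on a finger pad.
Only numpy, scipy, OpenCV 4.12 (cv2) and the standard library are available. Lean on these libraries where they do the work, as an engineer would, in place of code of your own. Each camera call takes 0.05 s, during which the arm holds its last target. There are 200 camera calls.

## Working session

There is one attempt and no reset: what is moved stays moved. The work goes in short steps, Python scripts to look and compute and a tool call to move; the robot and the scene stay as the last step left them, time stands still between calls to the robot, and variables do not carry over. Pictures are saved under pics/ and viewed, at most 10 in all, crops included, and the job is handed in when it is done.

Besides the shell and the picture viewer there is one more tool, called in YAML: its name, and indented under it one key for each argument. play_rows: Moves the arm, as the interface text tells. Its arguments: {"type":"object","properties":{"moves":{"type":"array"},"force":{"type":"number"}},"required":["moves"]}

```bash
mkdir -p pics; ls; cat > h.py <<'E'
from workcell import *
import numpy as np, cv2
def K(c):
    f=c["img"].shape[0]/2/np.tan(np.radians(c["fov_y"])/2); return f,c["cx"],c["cy"]
def pose(c,s=None):
    if "pose" in c: return np.array(c["pose"])
    T=np.eye(4);T[:3,:3]=np.array(s["tool_rot"]);T[:3,3]=s["eef_pos"];return T@np.array(c["hand_eye"])
def ray(c,u,v,h,s=None):
    f,cx,cy=K(c);T=pose(c,s);d=T[:3,:3]@np.array([(u-cx)/f,-(v-cy)/f,-1.]);o=T[:3,3]
    return o+d*(h-o[2])/d[2]
def cloud(c,s=None):
    f,cx,cy=K(c);T=pose(c,s);z=c["z_map"];v,u=np.indices(z.shape)
    P=np.stack([(u-cx)/f*z,-(v-cy)/f*z,-z],-1)@T[:3,:3].T+T[:3,3];P[z==0]=np.nan;return P
def save(c,n,im=None):
    cv2.imwrite("pics/"+n,cv2.cvtColor(c["img"] if im is None else im,cv2.COLOR_RGB2BGR))
E
python3 - <<'E'
from h import *
import pickle
s=sense();print(s["eef_pos"],s["tool_rot"],s["clock"])
for n in("top","scene"):
    c=camera(n);save(c,n+".png");pickle.dump(c,open(n+".pkl","wb"));print(n,c["fov_y"],c["cx"],c["cy"],[k for k in c],np.round(c["pose"],3).tolist(),(c["z_map"]>0).mean())
E
```

```text
pics
[ 0.20275742 -0.59034541  0.24104847] [[ 9.45782117e-01  3.24801252e-01 -5.78811957e-04]
 [ 3.24801720e-01 -9.45779512e-01  2.22664012e-03]
 [ 1.75787008e-04 -2.29391553e-03 -9.99997354e-01]] 0.0
top 47.803391982769746 278.8259348364531 206.5120209803456 ['img', 'z_map', 'fov_y', 'cx', 'cy', 'pose'] [[-0.003, 0.995, -0.097, 0.455], [-1.0, -0.001, 0.021, 0.182], [0.02, 0.097, 0.995, 1.605], [0.0, 0.0, 0.0, 1.0]] 0.9959481292517007
scene 48.52542101664887 281.21126246322933 220.41036344191053 ['img', 'z_map', 'fov_y', 'cx', 'cy', 'pose'] [[0.914, -0.343, 0.217, 0.936], [0.406, 0.775, -0.485, -0.608], [-0.002, 0.532, 0.847, 1.431], [0.0, 0.0, 0.0, 1.0]] 0.9961479591836735
```

View pics/top.png

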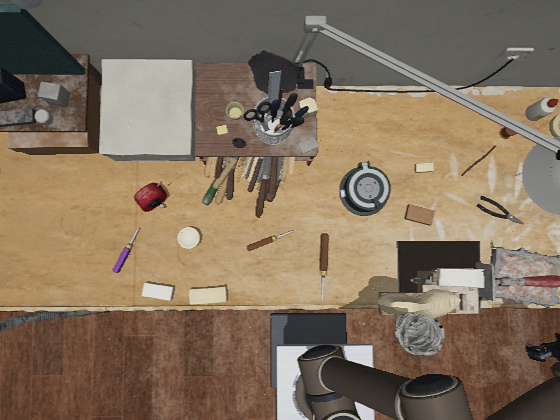

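View pics/scene.png

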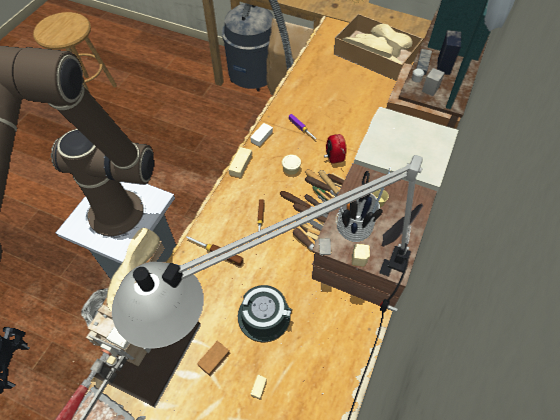

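The top view shows the pot at about (366,188) and two brown picks: a smaller one at (250-293, 231-247) and a larger one at (323, 235-298). There is also a purple one at (127,250). Next I measure sizes and poses.

```bash
python3 - <<'E'
from h import *
import pickle
c=pickle.load(open("top.pkl","rb"));P=cloud(c);im=c["img"]
print("bench z",np.nanmedian(P[200:230,60:110,2]))
hsv=cv2.cvtColor(im,cv2.COLOR_RGB2HSV)
def mk(n,u0,u1,v0,v1):
    a=P[v0:v1,u0:u1];m=(a[...,2]>0.006)&(a[...,2]<0.2)
    k,l,st,_=cv2.connectedComponentsWithStats(m.astype(np.uint8))
    for i in range(1,k):
        if st[i,4]<15: continue
        q=a[l==i];r=cv2.minAreaRect(q[:,:2].astype(np.float32))
        print(n,st[i].tolist(),"ctr",np.round(r[0],3),"size",np.round(r[1],3),"ang",round(r[2],1),"zmax",q[:,2].max().round(3))
mk("small",240,305,222,256);mk("big",312,335,228,302)
a=P[155:220,330:400];q=a[(a[...,2]>0.07)&(a[...,2]<0.1)];print("pot",cv2.minEnclosingCircle(q[:,:2].astype(np.float32)),q[:,2].max())
print("small ends",ray(c,249,247,.012),ray(c,293,231,.012))
for n,(u,v) in dict(tub=(189,237),block=(419,214),off=(424,167)).items(): print(n,ray(c,u,v,.025))
A=cv2.resize(im[150:225,325:405],None,fx=5,fy=5,interpolation=cv2.INTER_CUBIC)
B=cv2.resize(im[222:256,240:305],None,fx=5,fy=5,interpolation=cv2.INTER_CUBIC)
o=np.zeros((375,740,3),np.uint8);o[:,:400]=A;o[:170,410:735]=B;save(c,"crop.png",o)
E
```

```text
bench z -0.0010169611458468175
small [6, 8, 50, 21, 217] ctr [0.501 0.178] size [0.028 0.169] ang 18.4 zmax 0.034
big [6, 5, 11, 69, 416] ctr [0.408 0.004] size [0.034 0.225] ang 84.6 zmax 0.041
pot ((0.6728747487068176, -0.13871929049491882), 0.07937223464250565) 0.09717654064952463
small ends [0.47410129 0.24887753 0.012     ] [0.52727859 0.10122023 0.012     ]
tub [0.5075819  0.44720788 0.025     ]
block [ 0.58290933 -0.32287057  0.025     ]
off [ 0.74315481 -0.34512861  0.025     ]
```

View pics/crop.png

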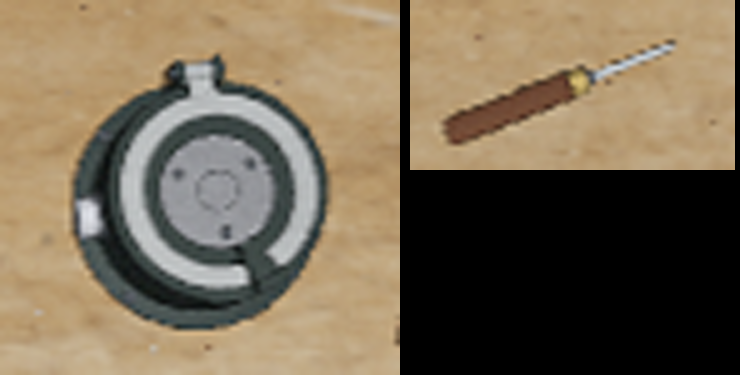

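The small one is the pick: 165 mm long, tip towards world -y. The pot's yaw looks like about 9.5°. Before moving I check the free space along the way.

```bash
cat >> h.py <<'E'
def go(x,y,z,yaw=None):
    """shift in tool axes, and turn in deg about tool z, to the target"""
    s=sense();R=np.array(s["tool_rot"]);d=R.T@(np.array([x,y,z])-s["eef_pos"])
    y0=np.degrees(np.arctan2(R[1,0],R[0,0]));t=0 if yaw is None else (y0-yaw+180)%360-180
    print("shift",np.round(d,4),"turn",round(t,2),"yaw now",round(y0,2),"pos",np.round(s["eef_pos"],4))
E
python3 - <<'E'
from h import *
import pickle
for n in("top","scene"):
    c=pickle.load(open(n+".pkl","rb"));P=cloud(c).reshape(-1,3)
    P=P[np.isfinite(P[:,2])]
    for x in np.arange(0.15,0.9,.1):
        print(round(x,2),[ (lambda q:round(float(np.percentile(q,99)),2) if len(q)>3 else None)(P[(abs(P[:,0]-x)<.05)&(abs(P[:,1]-y)<.05)][:,2]) for y in np.arange(-.7,.35,.1)])
c=camera("wrist");print(np.round(c["hand_eye"],3).tolist(),c["fov_y"]);go(.5,-.15,.33);go(.5,-.15,.33,109.8)
E
```

```text
0.15 [-0.74, 0.39, 0.35, 0.7, 0.73, 0.79, 0.83, 0.79, 0.4, 0.0, -0.74]
0.25 [0.06, 0.39, 0.32, 0.62, 0.28, 0.32, 0.83, 0.8, 0.34, 0.01, 0.03]
0.35 [0.23, 0.23, 0.26, 0.25, 0.28, 0.32, 0.32, 0.03, 0.01, 0.01, 0.04]
0.45 [0.06, 0.06, 0.26, 0.25, 0.23, 0.03, 0.01, 0.04, 0.01, 0.03, 0.02]
0.55 [0.01, 0.02, 0.01, 0.72, 0.7, 0.06, 0.08, 0.03, 0.02, 0.18, 0.01]
0.65 [0.01, 0.02, 0.01, 0.75, 0.75, 0.09, 0.09, 0.01, 0.16, 0.2, 0.19]
0.75 [0.02, 0.01, 0.01, 0.03, 0.74, 0.73, 0.71, 0.21, 0.3, 0.32, 0.22]
0.85 [0.01, 0.05, 0.01, 0.01, 0.01, 0.01, 0.7, 0.68, 0.39, 0.5, 0.25]
0.15 [None, 0.35, 0.35, 0.64, 0.72, 0.81, 0.83, 0.59, 0.38, 0.0, None]
0.25 [0.31, 0.41, 0.31, 0.59, 0.28, 0.79, 0.83, 0.79, 0.34, 0.01, 0.03]
0.35 [0.23, 0.23, 0.26, 0.24, 0.29, 0.32, 0.32, 0.03, 0.01, 0.01, 0.04]
0.45 [None, 0.06, 0.26, 0.23, 0.04, 0.01, 0.01, 0.04, 0.01, 0.03, 0.01]
0.55 [None, None, 0.73, 0.75, 0.03, 0.01, 0.08, 0.03, 0.01, 0.18, 0.01]
0.65 [None, None, 0.73, 0.78, 0.75, 0.09, 0.09, 0.01, 0.16, 0.2, 0.19]
0.75 [None, None, 0.01, 0.03, 0.73, 0.73, 0.7, 0.21, 0.3, 0.29, 0.21]
0.85 [None, None, None, 0.01, 0.01, 0.01, 0.7, 0.68, 0.38, 0.5, 0.25]
[[-0.001, 0.962, 0.273, 0.07], [1.0, 0.001, 0.001, -0.001], [0.001, 0.273, -0.962, -0.132], [0.0, 0.0, 0.0, 1.0]] 66.16051559465893
shift [ 0.4241 -0.3203 -0.0881] turn 0 yaw now 18.96 pos [ 0.2029 -0.5905  0.2413]
shift [ 0.4241 -0.3203 -0.0881] turn -90.84 yaw now 18.96 pos [ 0.2029 -0.5905  0.2413]
```

play_rows:
  moves:
    - [[-1,0,0,-0.045,0],[-1,0,0,-0.045,0],[-1,0,0,-0.045,0],[-1,0,0,-0.045,0],[-1,0,0,-0.03,0]]
  force: 80

```text
clock: 0.65
eef_pos: [0.2031, -0.5916, 0.4563]
tool_rot: [[0.946, 0.325, 0.001], [0.325, -0.946, -0.004], [-0.0, 0.004, -1.0]]
ft_force: [-0.1, 0.1, 0.7]
opening: 0.0855
finger_force: 0.0
```

play_rows:
  moves:
    - [[-1,0.038,-0.0266,0,0],[-1,0.038,-0.0266,0,0],[-1,0.038,-0.0266,0,0],[-1,0.038,-0.0266,0,0],[-1,0.038,-0.0266,0,0],[-1,0.038,-0.0266,0,0],[-1,0.038,-0.0266,0,0],[-1,0.038,-0.0266,0,0],[-1,0.038,-0.0266,0,0],[-1,0.038,-0.0266,0,0],[-1,0.038,-0.0266,0,0],[-1,0.038,-0.0266,0,0]]

```text
clock: 1.85
eef_pos: [0.5312, -0.1393, 0.4521]
tool_rot: [[0.946, 0.325, -0.0], [0.325, -0.946, -0.0], [-0.0, 0.0, -1.0]]
ft_force: [1.0, -0.9, -0.3]
opening: 0.0852
finger_force: 0.0
```

```bash
python3 - <<'E'
from h import *
import pickle
s=sense();c=camera("wrist");save(c,"w1.png");pickle.dump((c,s),open("w1.pkl","wb"));print(np.round(s["joints"],2),s["ft_force"]);go(.49,.2045,.43,109.8)
E
```

```text
[-0.34  0.04  1.53 -0.    1.57  0.9 ] [ 0.99403163 -0.88072776 -0.30620347]
shift [ 0.0692 -0.3333  0.0238] turn -90.5 yaw now 19.3 pos [ 0.5348 -0.1331  0.4516]
```

View pics/w1.png

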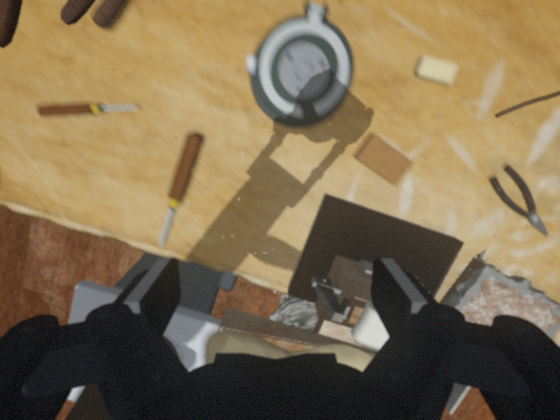

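The wrist view shows the pot at (303,65) with the hinge at (316,12), and the small pick from (38,109) to a tip at (138,107). Next I move above the pick.

play_rows:
  moves:
    - [[-1,0.0087,-0.0417,0.022,0],[-1,0.0087,-0.0417,0.022,0],[-1,0.0087,-0.0417,0.022,0],[-1,0.0087,-0.0417,0.022,0],[-1,0.0087,-0.0417,0.022,0],[-1,0.0087,-0.0417,0.022,0],[-1,0.0087,-0.0417,0.022,0],[-1,0.0087,-0.0417,0.022,0]]

```text
clock: 2.7
eef_pos: [0.4873, 0.1983, 0.2753]
tool_rot: [[0.946, 0.325, 0.0], [0.325, -0.946, -0.0], [0.0, 0.0, -1.0]]
ft_force: [0.2, -0.5, -0.7]
opening: 0.0854
finger_force: 0.0
```

play_rows:
  moves:
    - [[-1,0,0,0,-8.3],[-1,0,0,0,-8.3],[-1,0,0,0,-8.3],[-1,0,0,0,-8.3],[-1,0,0,0,-8.3],[-1,0,0,0,-8.3],[-1,0,0,0,-8.3],[-1,0,0,0,-8.3],[-1,0,0,0,-8.3],[-1,0,0,0,-8.3],[-1,0,0,0,-8.3],[-1,0,0,0,0]]

```text
clock: 3.9
eef_pos: [0.4878, 0.1967, 0.2759]
tool_rot: [[-0.346, 0.938, -0.001], [0.938, 0.346, -0.0], [0.0, -0.001, -1.0]]
ft_force: [-0.6, -0.1, 0.4]
opening: 0.0856
finger_force: 0.0
```

```bash
python3 - <<'E'
from h import *
import pickle
c,s=pickle.load(open("w1.pkl","rb"));P=cloud(c,s)
m=(P[...,2]>.074)&(P[...,2]<.1);m[200:]=0;q=P[m];print("pot w1",cv2.minEnclosingCircle(q[:,:2].astype(np.float32)),"hinge",ray(c,316,10,.084,s),"ctr",ray(c,303,68,.084,s))
s=sense();c=camera("wrist");P=cloud(c,s);save(c,"w2.png")
m=(P[...,2]>.009)&(P[...,2]<.05)&(abs(P[...,0]-.5)<.09)&(abs(P[...,1]-.18)<.12)
k,l,st,_=cv2.connectedComponentsWithStats(m.astype(np.uint8))
for i in range(1,k):
    if st[i,4]<150:continue
    q=P[l==i];r=cv2.minAreaRect(q[:,:2].astype(np.float32));print(st[i],np.round(r[0],4),np.round(r[1],4),r[2],np.percentile(q[:,2],[50,98]).round(4))
    v=np.linalg.svd(q[:,:2]-q[:,:2].mean(0),full_matrices=False)[2][0];v*=-np.sign(v[1]);t=(q[:,:2])@v;w=q[:,:2]@[-v[1],v[0]]
    print("dir yaw",np.degrees(np.arctan2(v[1],v[0])),"tip",v*t.max()+np.array([-v[1],v[0]])*np.median(w),"handle",v*(t.max()-.11)+np.array([-v[1],v[0]])*np.median(w),"len",np.ptp(t))
go(.49,.2045,.05,109.8)
E
```

```text
pot w1 ((0.6749303936958313, -0.13820242881774902), 0.07996278256177902) hinge [ 0.745608   -0.12414431  0.084     ] ctr [ 0.67048249 -0.13284959  0.084     ]
[ 272  120   17  128 1500] [0.5003 0.1834] [0.0189 0.1618] 21.494869232177734 [0.0233 0.0254]
dir yaw -68.64408966337372 tip [0.52952311 0.10798057] handle [0.48946548 0.21042756] len 0.16178276797426783
shift [0.0065 0.0048 0.226 ] turn 0.28 yaw now 110.08 pos [0.4879 0.1967 0.276 ]
```

View pics/w2.png

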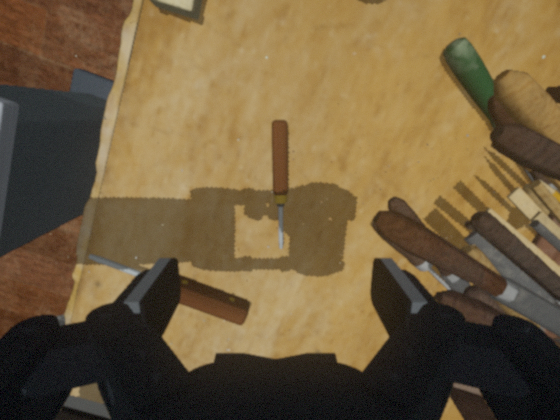

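The pick lies at u≈280, with its back end at v≈121 and tip at (281,247). The surroundings are clear for the fingers, so I descend on the handle.

```bash
python3 -c "
from h import *
go(.4898,.2095,.014,111.4)"
```

```text
shift [0.0113 0.0064 0.262 ] turn -1.32 yaw now 110.08 pos [0.4879 0.1967 0.276 ]
```

play_rows:
  moves:
    - [[-1,0.0113,0.0064,0.04,-1.3],[-1,0,0,0.045,0],[-1,0,0,0.045,0],[-1,0,0,0.045,0],[-0.5,0,0,0.04,0],[0,0,0,0.025,0],[0,0,0,0.012,0],[0,0,0,0.008,0],[0,0,0,0,0],[0,0,0,0,0]]

```text
clock: 4.95
eef_pos: [0.4915, 0.2102, 0.0176]
tool_rot: [[-0.367, 0.93, 0.002], [0.93, 0.367, 0.001], [-0.0, 0.003, -1.0]]
ft_force: [-0.0, 0.7, -0.2]
opening: 0.0428
finger_force: 0.0
```

play_rows:
  moves:
    - [[1,0,0,0,0],[1,0,0,0,0],[1,0,0,0,0],[1,0,0,0,0],[1,0,0,0,0],[1,0,0,0,0],[1,0,0,0,0]]
  force: 80

```text
clock: 5.65
eef_pos: [0.4914, 0.2103, 0.018]
tool_rot: [[-0.367, 0.93, 0.003], [0.93, 0.367, 0.001], [-0.0, 0.003, -1.0]]
ft_force: [-1.2, 0.3, 5.7]
opening: 0.017
finger_force: 80.9
```

play_rows:
  moves:
    - [[1,0,0,-0.03,0],[1,0,0,-0.05,0],[1,0,0,-0.05,0],[1,0,0,-0.05,0],[1,0,0,0,0]]

```text
clock: 6.15
eef_pos: [0.496, 0.2119, 0.2054]
tool_rot: [[-0.367, 0.93, 0.017], [0.93, 0.367, 0.006], [-0.001, 0.018, -1.0]]
ft_force: [1.2, 0.1, 0.1]
opening: 0.017
finger_force: 80.1
```

```bash
python3 - <<'E'
from h import *
import pickle
c=camera("top");P=cloud(c);Q=P.reshape(-1,3);Q=Q[np.isfinite(Q[:,2])]
for x in np.arange(.25,.6,.04): print(round(x,2),[(lambda q:round(float(q.max()),2) if len(q)>0 else None)(Q[(abs(Q[:,0]-x)<.02)&(abs(Q[:,1]-y)<.02)][:,2]) for y in np.arange(-.40,.05,.04)])
# pot from top: rim/ring
w=(P[...,2]>.070)&(P[...,2]<.1)&(abs(P[...,0]-.67)<.12)&(abs(P[...,1]+.14)<.12)
h=cv2.cvtColor(c["img"],cv2.COLOR_RGB2HSV)
r=w&(c["img"].min(-1)>140);v,u=np.nonzero(r);print(len(u),u.min(),u.max(),v.min(),v.max())
p=np.array([ray(c,a,b,.084) for a,b in zip(u,v)]);print("ring circ",cv2.minEnclosingCircle(p[:,:2].astype(np.float32)))
s=sense();print(s["opening"],s["finger_force"]);go(.45,-.17,.2)
E
```

```text
0.25 [None, 0.03, 0.23, 0.23, None, -0.0, -0.0, -0.01, -0.01, -0.0, -0.0, 0.0]
0.29 [0.23, 0.24, 0.26, 0.28, 0.31, 0.32, 0.33, 0.3, 0.01, 0.01, 0.02, 0.01]
0.33 [0.24, 0.24, 0.27, 0.28, 0.3, 0.32, 0.33, 0.31, 0.01, 0.01, 0.03, 0.01]
0.37 [0.24, 0.24, 0.24, 0.21, 0.13, 0.01, 0.01, 0.01, 0.01, 0.01, 0.04, 0.01]
0.41 [0.24, 0.24, 0.24, 0.2, 0.04, 0.01, 0.01, 0.01, 0.01, 0.01, 0.04, 0.01]
0.45 [0.04, 0.04, 0.04, 0.04, 0.04, 0.01, 0.01, 0.01, 0.01, 0.01, 0.04, 0.01]
0.49 [0.04, 0.04, 0.04, 0.04, 0.04, 0.01, 0.01, 0.01, 0.01, 0.01, 0.04, 0.01]
0.53 [0.7, 0.69, 0.01, 0.01, 0.01, 0.02, 0.01, 0.01, 0.01, 0.01, 0.04, 0.01]
0.57 [0.7, 0.73, 0.68, 0.03, 0.01, 0.01, 0.02, 0.02, 0.01, 0.01, 0.01, 0.01]
783 349 387 163 207
ring circ ((0.6738547086715698, -0.13595525920391083), 0.07309108227491379)
0.016907355553270626 80.07488965988159
shift [-3.384e-01 -1.806e-01 -2.000e-04] turn 0 yaw now 111.55 pos [0.4936 0.211  0.2016]
```

play_rows:
  moves:
    - [[1,-0.0388,-0.0169,-0.011,0],[1,-0.0388,-0.0169,-0.011,0],[1,-0.0388,-0.0169,-0.011,0],[1,-0.0388,-0.0169,-0.011,0],[1,-0.0388,-0.0169,-0.011,0],[1,-0.0388,-0.0169,-0.011,0],[1,-0.0388,-0.0169,-0.011,0],[1,-0.0388,-0.0169,-0.011,0],[1,-0.0388,-0.0169,-0.011,0],[1,0,0,0,0],[1,0,0,0,0]]

```text
clock: 7.3
eef_pos: [0.4759, -0.1712, 0.2936]
tool_rot: [[-0.365, 0.931, -0.003], [0.931, 0.365, 0.002], [0.003, -0.002, -1.0]]
ft_force: [-0.1, -0.1, -0.9]
opening: 0.0171
finger_force: 80.0
```

```bash
python3 - <<'E'
from h import *
import pickle
s=sense();c=camera("wrist");save(c,"w3.png");pickle.dump((c,s),open("w3.pkl","wb"));print(s["eef_pos"])
E
```

```text
[ 0.4759114  -0.17123968  0.29364364]
```

View pics/w3.png

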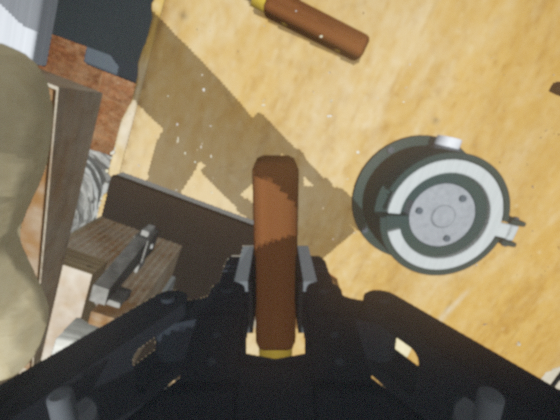

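The wrist view shows the ring around (446,213), hinge at about (512,231), gap at about (397,221) and notch near (385,200). The pick is held firmly. I fit the ring circle and the axis.

```bash
python3 - <<'E'
from h import *
import pickle
from scipy.optimize import least_squares
c,s=pickle.load(open("w3.pkl","rb"));im=c["img"].astype(int);P=cloud(c,s)
m=(im.min(-1)>125)&(P[...,2]>.074)&(P[...,2]<.095);m[:, :370]=0
k,l,st,cen=cv2.connectedComponentsWithStats(m.astype(np.uint8));o=np.argsort(-st[1:,4])[:4]+1
print(st[o],cen[o].round(1))
mm=np.isin(l,[i for i in o if st[i,4]>300]);v,u=np.nonzero(mm)
p=np.array([ray(c,a,b,.084,s)[:2] for a,b in zip(u,v)])
# annulus fit: middle radius 57 robust, by extremes 50/64
def f(x):
    r=np.hypot(*(p-x[:2]).T); return np.where(r>.064,r-.064,0)+np.where(r<.050,.050-r,0)
x=least_squares(f,[.674,-.137],loss="soft_l1",f_scale=.002).x
r=np.hypot(*(p-x).T);print("ctr",x,np.percentile(r,[1,5,50,95,99]),"z",np.nanmedian(P[mm][:,2]))
# gap azimuth & hinge
a=np.degrees(np.arctan2(*(p-x)[:,::-1].T));ring=(r>.052)&(r<.062);h=np.histogram(a[ring]%360,np.arange(0,361,3))[0];print("sparse az",[(3*i,int(n)) for i,n in enumerate(h) if n<.5*np.median(h)])
hg=(r>.066);print("hinge pts",hg.sum(),p[hg].mean(0),"az",np.degrees(np.arctan2(*(p[hg].mean(0)-x)[::-1])))
for uv in [(512,231),(513,222),(512,240)]:
    q=ray(c,*uv,.084,s)[:2];print(uv,q,np.degrees(np.arctan2(*(q-x)[::-1])),np.hypot(*(q-x)))
q=ray(c,446,141,.07,s)[:2];print("stub",np.degrees(np.arctan2(*(q-x)[::-1])),np.hypot(*(q-x)))
A=cv2.resize(c["img"][120:285,340:540],None,fx=3.5,fy=3.5,interpolation=cv2.INTER_CUBIC);save(c,"w3c.png",A)
E
```

```text
[[ 387  159  132  111 4449]
 [ 409  183   66   64 3170]] [[451.7 213.7]
 [441.6 214.3]]
ctr [ 0.67621433 -0.13860855] [0.005644   0.01269661 0.04786621 0.07056043 0.07407903] z 0.08308629967830855
sparse az [(18, 5), (21, 5), (24, 5), (27, 4), (33, 6), (162, 6), (165, 6), (168, 6), (171, 5), (174, 4), (177, 3), (180, 3), (183, 3), (186, 3), (189, 4), (192, 3), (195, 0), (198, 0), (201, 0), (204, 0), (207, 0), (327, 6), (330, 6), (333, 6), (336, 3), (339, 4), (342, 3), (345, 4), (348, 4), (351, 4), (354, 4), (357, 3)]
hinge pts 949 [ 0.63383467 -0.13083672] az 169.6082294279582
(512, 231) [ 0.74444661 -0.12575338] 10.66963555723339 0.06943269849798417
(513, 222) [ 0.73962886 -0.11618685] 19.472253426901002 0.06726169616807658
(512, 240) [ 0.75039737 -0.13506162] 2.737410046977543 0.07426778787161038
stub 119.96200834301307 0.08656331132256295
```

View pics/w3c.png

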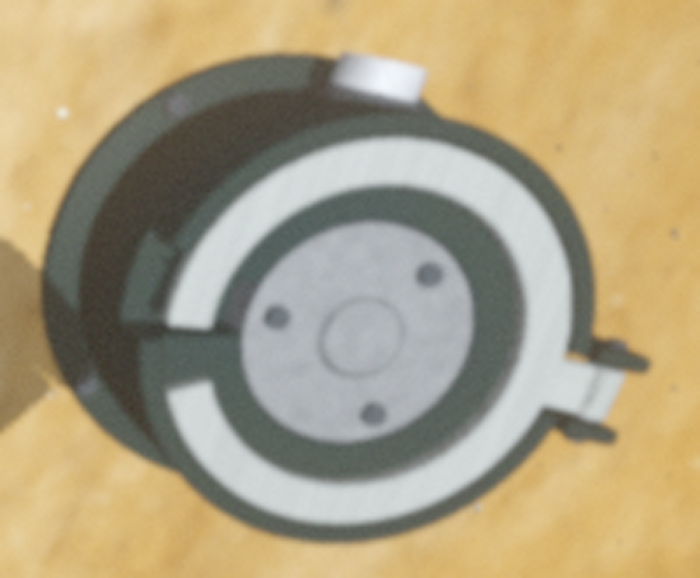

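```bash
python3 - <<'E'
from h import *
import pickle
from scipy.optimize import least_squares
c,s=pickle.load(open("w3.pkl","rb"))
W=lambda L,h:np.array([ray(c,340+a/3.5,120+b/3.5,h,s)[:2] for a,b in L])
out=W([(170,310),(195,260),(250,200),(320,155),(400,137),(480,160),(540,215),(573,290),(570,350),(535,415),(480,465),(420,503),(340,524),(270,512),(210,465),(170,395)],.084)
inn=W([(215,325),(235,270),(290,210),(380,186),(460,200),(510,250),(525,310),(505,385),(450,440),(380,475),(320,478),(255,445),(215,385)],.084)
g=lambda x:np.r_[np.hypot(*(out-x[:2]).T)-.064,np.hypot(*(inn-x[:2]).T)-.050]
r=least_squares(g,[.674,-.137],loss="soft_l1",f_scale=.002);x=r.x;print("ctr",x,"res mm",np.round(g(x)*1e3,1))
az=lambda q:np.degrees(np.arctan2(*(q-x)[::-1]))
for n,L,h in [("hinge strip",[(560,360),(548,412),(627,375),(607,420)],.084),("notch edges at rim",[(168,243),(125,320),(150,232),(160,330)],.084),("free end",[(165,328),(213,330)],.084),("fixed end",[(168,388),(212,380)],.084)]:
    q=W(L,h);print(n,[(np.round(a,4).tolist(),round(az(a)%360,1),round(np.hypot(*(a-x)),4)) for a in q],"mean",az(q.mean(0))%360,np.hypot(*(q.mean(0)-x)))
E
```

```text
ctr [ 0.66577712 -0.13832979] res mm [ 0.1 -1.4 -2.7 -1.5 -0.3 -1.5 -2.   0.2  1.2 -0.4 -2.7 -1.3  0.9  0.9
 -1.1 -0.3 -1.1 -0.3  0.8 -1.1 -0.4 -0.6 -0.7 -0.9 -2.8 -1.6 -1.  -1.9
 -0.8]
hinge strip [([0.7267, -0.1223], np.float64(14.7), np.float64(0.063)), ([0.7326, -0.139], np.float64(359.4), np.float64(0.0669)), ([0.7494, -0.1189], np.float64(13.1), np.float64(0.0858)), ([0.7519, -0.1345], np.float64(2.6), np.float64(0.0862))] mean 7.388161126688992 0.07499167730271412
notch edges at rim [([0.5929, -0.1336], np.float64(176.3), np.float64(0.073)), ([0.5916, -0.1609], np.float64(196.9), np.float64(0.0776)), ([0.5862, -0.1325], np.float64(175.8), np.float64(0.0798)), ([0.6033, -0.1598], np.float64(199.0), np.float64(0.066))] mean 186.6159090904825 0.07275279967855947
free end [([0.6045, -0.1587], np.float64(198.4), np.float64(0.0645)), ([0.619, -0.1537], np.float64(198.2), np.float64(0.0493))] mean 198.2961308331339 0.05690446455693769
fixed end [([0.6145, -0.1764], np.float64(216.6), np.float64(0.0638)), ([0.6264, -0.1688], np.float64(217.8), np.float64(0.0498))] mean 217.12549448476216 0.056807268507526654
```

Pot centre is about (0.666, -0.138) with yaw about 8°, consistent across the views. I turn the pick to yaw 8°, then descend in front of the notch.

play_rows:
  moves:
    - [[1,0,0,0,-8.5],[1,0,0,0,-8.5],[1,0,0,0,-8.5],[1,0,0,0,-8.5],[1,0,0,0,-8.5],[1,0,0,0,-8.5],[1,0,0,0,-8.5],[1,0,0,0,-8.5],[1,0,0,0,-8.5],[1,0,0,0,0],[1,0,0,0,0]]

```text
clock: 8.45
eef_pos: [0.4766, -0.1694, 0.2943]
tool_rot: [[-0.99, -0.139, -0.002], [-0.139, 0.99, 0.001], [0.001, 0.001, -1.0]]
ft_force: [-0.2, -0.4, -0.3]
opening: 0.0171
finger_force: 80.0
```

```bash
python3 - <<'E'
from h import *
go(.468,-.166,.076,188)
s=sense();print(np.round(s["joints"],2),s["finger_force"])
E
```

```text
shift [0.0077 0.0043 0.2183] turn -0.02 yaw now -172.02 pos [ 0.4766 -0.1694  0.2943]
[-0.43  0.03  1.85  0.    1.26 -2.14] 79.96339917182922
```

play_rows:
  moves:
    - [[1,0.0077,0.0043,0.02,0],[1,0,0,0.04,0],[1,0,0,0.04,0],[1,0,0,0.04,0],[1,0,0,0.04,0],[1,0,0,0.025,0],[1,0,0,0.0133,0],[1,0,0,0,0],[1,0,0,0,0]]

```text
clock: 9.35
eef_pos: [0.4697, -0.1679, 0.0778]
tool_rot: [[-0.99, -0.14, 0.001], [-0.14, 0.99, -0.001], [-0.001, -0.001, -1.0]]
ft_force: [0.3, 0.1, -0.9]
opening: 0.0168
finger_force: 80.0
```

```bash
python3 - <<'E'
from h import *
go(.468,-.166,.076,188)
cs={n:camera(n) for n in("top","scene")};o=[]
for n,c in cs.items():
    f,cx,cy=K(c);T=np.linalg.inv(pose(c));q=T@np.array([.577,-.152,.07,1]);u=cx+f*q[0]/-q[2];v=cy-f*q[1]/-q[2];print(n,"exp tip",u,v)
    u0,v0=int(u)-35,int(v)-45;print("origin",u0,v0);o.append(cv2.resize(c["img"][v0:v0+90,u0:u0+70],None,fx=5.5,fy=5.5,interpolation=cv2.INTER_CUBIC))
    P=cloud(c);np.save(n+"_P.npy",P)
save(c,"ins.png",np.hstack(o))
E
```

```text
shift [0.0014 0.0021 0.0018] turn 0.02 yaw now -171.98 pos [ 0.4697 -0.1679  0.0778]
top exp tip 371.35193369656594 214.76308360957603
origin 336 169
scene exp tip 236.18323315337898 299.868652036145
origin 201 254
```

View pics/ins.png

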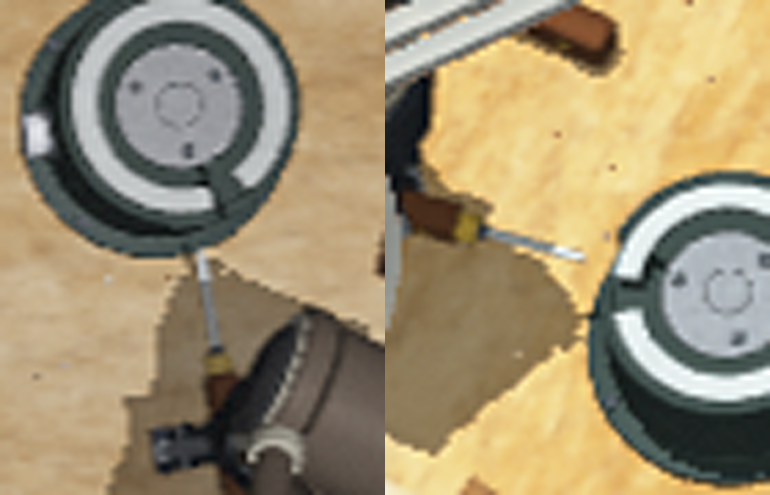

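```bash
python3 - <<'E'
from h import *
import pickle
c=pickle.load(open("top.pkl","rb"));d=pickle.load(open("scene.pkl","rb"))
def dr(c,u,v):
    a=ray(c,u,v,0.);o=pose(c)[:3,3];return o,(a-o)/np.linalg.norm(a-o)
def tri(p,q):
    o1,d1=dr(c,*p);o2,d2=dr(d,*q);t=np.linalg.lstsq(np.c_[d1,-d2],o2-o1,rcond=None)[0];return (o1+t[0]*d1+o2+t[1]*d2)/2,np.linalg.norm(o1+t[0]*d1-o2-t[1]*d2)
T=lambda x,y:(336+x/5.5,169+y/5.5); S=lambda x,y:(201+(x-385)/5.5,254+y/5.5)
print("tip",tri(T(199,248),S(584,257)),"ferrule front",tri(T(218,350),S(480,232)))
print("gap free-end inner/outer tri", tri(T(208,188),S(645,278)),tri(T(214,212),S(618,278)))
print("gap fixed-end outer", tri(T(245,188),S(616,312)))
top=lambda x,y,h=.084:np.round(ray(c,*T(x,y),h)[:2],4)
sc=lambda x,y,h=.084:np.round(ray(d,*S(x,y),h)[:2],4)
print("top: free outer,inner",top(214,212),top(208,188),"fixed",top(245,188)," scene free",sc(618,278),sc(645,278),"fixed",sc(616,312),sc(645,315))
# ring centre top: outer extents
print("hub",top(180,105),"ring outer L/R",top(70,105),top(290,105))
E
```

```text
tip (array([ 0.58018971, -0.15403464,  0.07038753]), np.float64(0.002424430777021376)) ferrule front (array([ 0.51942309, -0.16418587,  0.07010867]), np.float64(0.001739408685078782))
gap free-end inner/outer tri (array([ 0.61730359, -0.15637759,  0.08094623]), np.float64(0.008135132131476127)) (array([ 0.60297302, -0.16082221,  0.07678622]), np.float64(0.007010931360852039))
gap fixed-end outer (array([ 0.61443378, -0.17966851,  0.08222928]), np.float64(0.0017883684464823318))
top: free outer,inner [ 0.5993 -0.161 ] [ 0.6135 -0.1578] fixed [ 0.6135 -0.1797]  scene free [ 0.6078 -0.1614] [ 0.6215 -0.1553] fixed [ 0.6156 -0.1798] [ 0.6311 -0.1748]
hub [ 0.6628 -0.1423] ring outer L/R [ 0.6629 -0.0771] [ 0.6628 -0.2077]
```

The tip triangulates to (0.580, -0.154, 0.0704). It is level with the spike axis and lines up with the notch, so I insert slowly.

play_rows:
  moves:
    - [[1,-0.005,0,0,0],[1,-0.005,0,0,0],[1,-0.005,0,0,0],[1,-0.005,0,0,0],[1,-0.005,0,0,0],[1,0,0,0,0]]

```text
clock: 10.05
eef_pos: [0.4945, -0.1642, 0.0771]
tool_rot: [[-0.99, -0.14, 0.001], [-0.14, 0.99, -0.0], [-0.001, -0.0, -1.0]]
ft_force: [-0.8, -0.5, -0.9]
opening: 0.0171
finger_force: 80.0
```

play_rows:
  moves:
    - [[1,-0.005,0,0,0],[1,-0.005,0,0,0],[1,-0.005,0,0,0],[1,0,0,0,0],[1,0,0,0,0]]

```text
clock: 10.55
eef_pos: [0.5084, -0.162, 0.0769]
tool_rot: [[-0.99, -0.14, -0.0], [-0.14, 0.99, 0.0], [0.0, 0.0, -1.0]]
ft_force: [0.5, 0.6, -0.3]
opening: 0.0171
finger_force: 80.0
```

```bash
python3 - <<'E'
from h import *
s=sense();print(s["eef_pos"],s["ft_force"],s["moment"])
cs={n:camera(n) for n in("top","scene")};o=[]
for n,c in cs.items():
    f,cx,cy=K(c);T=np.linalg.inv(pose(c));q=T@np.array([.60,-.152,.08,1]);u=cx+f*q[0]/-q[2];v=cy-f*q[1]/-q[2]
    u0,v0=int(u)-35,int(v)-40;o.append(cv2.resize(c["img"][v0:v0+75,u0:u0+70],None,fx=5.5,fy=5.5,interpolation=cv2.INTER_CUBIC))
save(c,"ins2.png",np.hstack(o))
E
```

```text
[ 0.50838825 -0.16200958  0.07691337] [ 0.4861684   0.64745163 -0.33454548] [-0.02591718  0.02479128  0.01022681]
```

View pics/ins2.png

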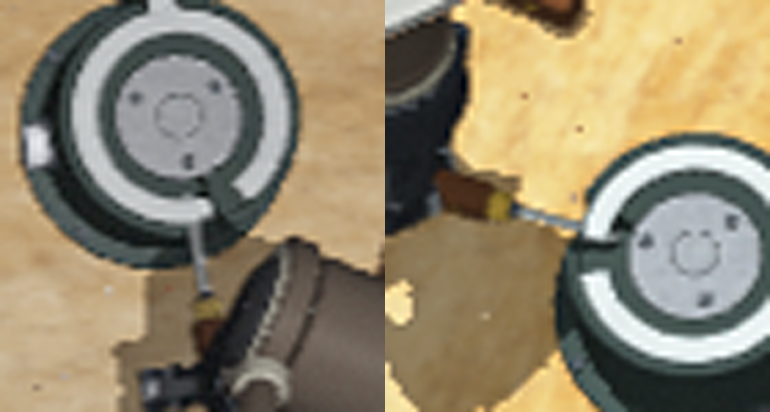

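The spike has entered under the ring's free end with no contact force. Now I lift gently, following the arc.

play_rows:
  moves:
    - [[1,-0.002,0,0,0],[1,0,0,-0.003,0],[1,0,0,-0.003,0],[1,-0.0003,0,-0.004,0],[1,-0.0003,0,-0.004,0],[1,-0.0005,0,-0.004,0],[1,-0.0005,0,-0.004,0],[1,-0.0005,0,-0.004,0],[1,-0.0005,0,-0.004,0]]

```text
clock: 11.55
eef_pos: [0.5128, -0.1613, 0.1073]
tool_rot: [[-0.99, -0.14, -0.0], [-0.14, 0.99, 0.0], [0.0, 0.0, -1.0]]
ft_force: [-0.9, -0.2, -1.5]
opening: 0.0172
finger_force: 79.9
```

play_rows:
  moves:
    - [[1,-0.0006,0,-0.004,0],[1,-0.0006,0,-0.004,0],[1,-0.0006,0,-0.004,0],[1,-0.0007,0,-0.004,0],[1,-0.0007,0,-0.004,0],[1,-0.0008,0,-0.004,0],[1,-0.0008,0,-0.004,0],[1,-0.0008,0,-0.004,0],[1,0,0,-0.002,0],[1,0,0,0,0],[1,0,0,0,0],[1,0,0,0,0]]

```text
clock: 12.75
eef_pos: [0.5183, -0.1607, 0.1409]
tool_rot: [[-0.99, -0.14, -0.0], [-0.14, 0.99, 0.0], [0.0, 0.0, -1.0]]
ft_force: [-0.4, -0.3, -0.8]
opening: 0.0172
finger_force: 79.9
```

```bash
cat > ringz.py <<'E'
from h import *
def chk():
    for n in("top","scene"):
        c=camera(n);P=cloud(c);im=c["img"].astype(int)
        m=(abs(P[...,0]-.65)<.12)&(np.hypot(P[...,0]-.666,P[...,1]+.138)<.07)&(P[...,2]>.07)&(P[...,2]<.25)&(im.min(-1)>110)&(np.ptp(im,axis=2)<40)
        q=P[m];X=(q[:,:2]-[.666,-.138])@[.99,.139];k=np.hypot(*(q[:,:2]-[.666,-.138]).T)>.042
        A=np.c_[X[k]-.08,np.ones(k.sum())]
        print(n,k.sum(),"slope ang",np.arctan(-np.polyfit(X[k],q[k,2],1)[0]),"front z",np.percentile(q[k&(X<-.03)][:,2],[10,50,90]).round(3) if (k&(X<-.03)).any() else None)
E
python3 - <<'E'
from ringz import *
s=sense();print(s["eef_pos"],s["ft_force"],s["moment"],s["finger_force"]);chk()
E
```

```text
[ 0.51827493 -0.16067737  0.14094132] [-0.44413779 -0.26183478 -0.82957855] [ 0.0297983  -0.00864598  0.00902322] 79.88995313644409
top 434 slope ang 0.4365672225832422 front z [0.137 0.143 0.148]
scene 514 slope ang 0.44163037415380146 front z [0.136 0.142 0.147]
```

The ring is at about 0.44 rad. I lower the spike off it and back out.

play_rows:
  moves:
    - [[1,0,0,0.003,0],[1,0.002,0,0.003,0],[1,0.006,0,0.001,0],[1,0.01,0,0,0],[1,0.012,0,0,0],[1,0.012,0,0,0],[1,0.012,0,0,0],[1,0.011,0,0,0],[1,0,0,-0.03,0],[1,0,0,-0.04,0],[1,0,0,-0.03,0],[1,0,0,0,0]]

```text
clock: 14.05
eef_pos: [0.457, -0.1715, 0.2393]
tool_rot: [[-0.99, -0.14, 0.01], [-0.14, 0.99, -0.005], [-0.009, -0.006, -1.0]]
ft_force: [0.9, 0.4, -0.1]
opening: 0.0171
finger_force: 80.0
```

```bash
python3 - <<'E'
from ringz import *
chk();go(.4914,.2103,.236)
E
```

```text
top 421 slope ang 0.44354260313905164 front z [0.137 0.144 0.148]
scene 502 slope ang 0.44393915755307795 front z [0.135 0.143 0.147]
shift [-0.0902  0.3714 -0.0016] turn 0 yaw now -171.97 pos [ 0.454  -0.17    0.2347]
```

play_rows:
  moves:
    - [[1,-0.005,0.041,0,0],[1,-0.005,0.041,0,0],[1,-0.005,0.041,0,0],[1,-0.005,0.041,0,0],[1,0,0,0,8.5],[1,0,0,0,8.5],[1,0,0,0,8.5],[1,0,0,0,8.5],[1,0,0,0,8.5],[1,0,0,0,8.5],[1,0,0,0,8.5],[1,0,0,0,8.5]]

```text
clock: 15.35
eef_pos: [0.4489, -0.0045, 0.2315]
tool_rot: [[-0.496, 0.869, -0.005], [0.869, 0.496, 0.001], [0.003, -0.004, -1.0]]
ft_force: [-0.5, -0.2, -0.9]
opening: 0.0169
finger_force: 80.0
```

play_rows:
  moves:
    - [[1,0,0,0,8.5],[1,0,0,0,0]]

```text
clock: 15.55
eef_pos: [0.4491, -0.0045, 0.2318]
tool_rot: [[-0.368, 0.93, -0.004], [0.93, 0.368, 0.0], [0.002, -0.004, -1.0]]
ft_force: [-0.2, 0.6, -0.8]
opening: 0.0171
finger_force: 80.0
```

```bash
python3 -c "
from h import *
go(.49,.21,.06,111.4)"
```

```text
shift [0.1841 0.1175 0.1717] turn 0.16 yaw now 111.56 pos [ 0.4491 -0.0045  0.2318]
```

play_rows:
  moves:
    - [[1,0.0368,0.0235,0,0],[1,0.0368,0.0235,0,0],[1,0.0368,0.0235,0,0],[1,0.0368,0.0235,0,0],[1,0.0368,0.0235,0,0],[1,0,0,0.045,0],[1,0,0,0.045,0],[1,0,0,0.045,0],[1,0,0,0.035,0],[1,0,0,0.02,0],[1,0,0,0.01,0],[1,0,0,0,0]]

```text
clock: 16.75
eef_pos: [0.4906, 0.209, 0.0318]
tool_rot: [[-0.369, 0.929, -0.005], [0.929, 0.369, -0.002], [0.0, -0.005, -1.0]]
ft_force: [-0.3, -0.8, -0.3]
opening: 0.0169
finger_force: 80.0
```

play_rows:
  moves:
    - [[1,0,0,0.005,0],[1,0,0,0.004,0],[1,0,0,0,0],[1,0,0,0,0]]

```text
clock: 17.15
eef_pos: [0.4932, 0.2099, 0.0258]
tool_rot: [[-0.368, 0.93, 0.001], [0.93, 0.368, 0.0], [-0.0, 0.001, -1.0]]
ft_force: [0.6, -0.9, -0.8]
opening: 0.0171
finger_force: 80.0
```

play_rows:
  moves:
    - [[1,0,0,0.003,0],[1,0,0,0.002,0],[1,0,0,0.001,0],[1,0,0,0,0],[1,0,0,0,0]]

```text
clock: 17.65
eef_pos: [0.4926, 0.2097, 0.0189]
tool_rot: [[-0.367, 0.93, -0.0], [0.93, 0.367, -0.0], [0.0, -0.0, -1.0]]
ft_force: [0.2, -0.4, -1.0]
opening: 0.017
finger_force: 80.0
```

Within about 1 mm of the bench. One more small step, then open and rise.

play_rows:
  moves:
    - [[1,0,0,0.001,0],[1,0,0,0,0],[0.3,0,0,0,0],[0,0,0,0,0],[0,0,0,0,0],[0,0,0,0,0],[0,0,0,0,0]]

```text
clock: 18.35
eef_pos: [0.4926, 0.2098, 0.018]
tool_rot: [[-0.367, 0.93, 0.0], [0.93, 0.367, 0.0], [0.0, 0.0, -1.0]]
ft_force: [-0.4, -0.1, -0.5]
opening: 0.0426
finger_force: 0.0
```

play_rows:
  moves:
    - [[0,0,0,-0.015,0],[0,0,0,-0.03,0],[0,0,0,-0.045,0],[0,0,0,-0.045,0],[0,0,0,-0.045,0],[0,0,0,-0.03,0],[0,0,0,0,0],[0,0,0,0,0],[0,0,0,0,0]]

```text
clock: 19.25
eef_pos: [0.4914, 0.2094, 0.227]
tool_rot: [[-0.367, 0.93, -0.002], [0.93, 0.367, -0.001], [0.0, -0.002, -1.0]]
ft_force: [0.2, -0.0, -0.5]
opening: 0.0428
finger_force: 0.0
```

```bash
python3 - <<'E'
from ringz import *
chk();s=sense();c=camera("wrist");P=cloud(c,s);print(s["eef_pos"],s["opening"],s["clock"])
m=(P[...,2]>.008)&(P[...,2]<.06)&(abs(P[...,0]-.5)<.06)&(abs(P[...,1]-.18)<.1)
k,l,st,_=cv2.connectedComponentsWithStats(m.astype(np.uint8))
for i in range(1,k):
    if st[i,4]>100: q=P[l==i];r=cv2.minAreaRect(q[:,:2].astype(np.float32));print(np.round(r[0],3),np.round(r[1],3),r[2],np.percentile(q[:,2],[5,50,98]).round(4))
E
```

```text
top 423 slope ang 0.45562865253994506 front z [0.139 0.143 0.149]
scene 500 slope ang 0.4551437845065376 front z [0.135 0.144 0.148]
[0.49125494 0.20927585 0.22619219] 0.04268263040510574 19.35
[0.504 0.184] [0.019 0.164] 21.40390396118164 [0.0137 0.0234 0.0254]
```

The pick lies flat on the bench and is released. The ring stands at about 0.45 rad and the hand is clear, so I hand in.

```bash
python3 -c "
from workcell import *
print(close_job())"
```

```text
the job is handed in; nothing more can be done
None
```

The job is handed in (no verdict was returned): the pick lifted the ring to about 0.45 rad (free end about 60 mm up), where it stays by itself, and the pick lies released and flat on the bench, at about 19 s of the 67 s allowed.

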